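Fill the glaze-jar tote and hold it up level

TASK

Pick the blue jar and the amber jar off the drying board and stand each upright on a free black spot of the wooden tote, in the row with the loaded jar of its own colour, so that both rows are complete. Then take the tote by its handle, lift it straight up about 10 cm clear of the table and keep it level and still with all four jars on their spots: finish while holding it in the air. Keep the tote from tipping and leave everything else where it stands.

Things in the scene. Friction and masses are not known exactly. Their poses are not given: they have to be found in the camera images.
- tote: loose plywood carrying tote on the table, 150 (its x) by 280 (its y) mm, about 0.36 kg empty; 10 mm floor, 8 mm thick rim up to 20 mm above the underside, four black spots for jars on the floor and an arch handle across its middle. Origin at the centre of its underside, z up, y along its length. It stands turned at most 20 degrees either way, its x roughly away from the robot
- handle (a point): centre of the tote's dark wooden handle bar, 126 mm above the tote's underside; the bar runs along the tote's x, 146 mm long, 18 mm wide (along the tote's y) and 24 mm high (top at 138 mm), on two posts 14 mm thick at 60 mm either side of the middle: grip it across, closing along the tote's y. The loaded tote balances close to here
- spot0 (a point): centre of a black round spot (52 mm) on the tote's floor, 10 mm above its underside, at (-33, 95) mm in the tote's x, y. Spots 0 and 1 form the row on the +y side of the handle, spots 2 and 3 the row on the -y side; the two spots of a row are 66 mm apart, the two rows 190 mm apart; taken by a loaded jar at the start
- spot1 (a point): centre of a black round spot (52 mm) on the tote's floor, 10 mm above its underside, at (33, 95) mm in the tote's x, y. Spots 0 and 1 form the row on the +y side of the handle, spots 2 and 3 the row on the -y side; the two spots of a row are 66 mm apart, the two rows 190 mm apart; free at the start
- spot2 (a point): centre of a black round spot (52 mm) on the tote's floor, 10 mm above its underside, at (-33, -95) mm in the tote's x, y. Spots 0 and 1 form the row on the +y side of the handle, spots 2 and 3 the row on the -y side; the two spots of a row are 66 mm apart, the two rows 190 mm apart; free at the start
- spot3 (a point): centre of a black round spot (52 mm) on the tote's floor, 10 mm above its underside, at (33, -95) mm in the tote's x, y. Spots 0 and 1 form the row on the +y side of the handle, spots 2 and 3 the row on the -y side; the two spots of a row are 66 mm apart, the two rows 190 mm apart; taken by a loaded jar at the start
- jar_blue: small lidded ceramic jar, round, upright, blue glaze over a cream foot band, straight side 48 mm in diameter and 62 mm high, cream knob (18 mm wide) on the lid up to 73 mm; about 0.1 kg; origin at the centre of its underside, z up. Starts on the drying board; to be loaded.
- jar_amber: small lidded ceramic jar, round, upright, amber-orange glaze over a cream foot band, straight side 48 mm in diameter and 62 mm high, cream knob (18 mm wide) on the lid up to 73 mm; about 0.1 kg; origin at the centre of its underside, z up. Starts on the drying board; to be loaded.
- loaded_blue: small lidded ceramic jar, round, upright, blue glaze over a cream foot band, straight side 48 mm in diameter and 62 mm high, cream knob (18 mm wide) on the lid up to 73 mm; about 0.1 kg; origin at the centre of its underside, z up. Already in the tote, at spot 0 or spot 3 (it varies).
- loaded_amber: small lidded ceramic jar, round, upright, amber-orange glaze over a cream foot band, straight side 48 mm in diameter and 62 mm high, cream knob (18 mm wide) on the lid up to 73 mm; about 0.1 kg; origin at the centre of its underside, z up. Already in the tote, at the other of spots 0 and 3.
- board: fixed light-wood drying board on the table, 240 by 240 mm, 12 mm thick, under the two jars to be loaded; origin at the centre of its underside
- jar_green: small lidded ceramic jar, round, upright, green glaze over a cream foot band, straight side 48 mm in diameter and 62 mm high, cream knob (18 mm wide) on the lid up to 73 mm; about 0.1 kg; origin at the centre of its underside, z up. Bystander on the table.
- mug: bystander: cream mug, 84 mm across, 95 mm high, on the banding wheel (fixed turntable, 220 mm across, top at 134 mm) on the left; origin under its centre
- bowl: bystander: grey-blue bowl, 130 mm across, 55 mm high, beyond the work area; origin under its centre
- sponge: bystander: yellow block sponge 80 x 55 x 30 mm; origin under its centre
- rib: bystander: flat dark red scraper 100 x 50 x 8 mm; origin under its centre
Mind the look-alikes: they are no part of the job. What is shaped like the jar_amber but pink is not meant. What is shaped like the jar_blue but pink is not meant.

How it is judged:
By the outcome, as a careful person would: the job done as asked, in the order asked, and still so for the second after the job is handed in, while the arm keeps its last pose, push and grip.
It also fails if it takes over 66 s, if anything falls off the work surface, if the arm or the gripper's body presses on something with over 40 N, if the wrist force passes 120 N, or if a joint passes its speed limit or range.

ROBOT

A 6-joint arm with a two-finger parallel gripper is mounted at the origin on the work surface. World frame = base frame: x ahead of the robot, y to its left, z up, the work surface at z = 0. Lengths are in m, angles in rad, forces in N, time in s.
With the tool pointing down it reaches from about 0.35 to 0.975 m from the base axis. Payload 17.4 kg.
Tool frame: the origin (TCP) lies at the very end of the fingers, on their centre line; the grasp point (between the pads) lies grasp_offset behind it (grasp_offset is the distance from the TCP to the grasp point, in m); z points along the fingers, y is the line along which they close (so a half turn about z gives the same grasp; the last joint's range is limited). The gripper opens to 85 mm and grips with 20 to 120 N. Pads are 22 mm wide; open, the fingers measure 114 mm over their backs; the gripper's body (76 mm by 85 mm) begins 54 mm behind the grasp point. The pads swing forward as they close: fully open they stand 13 mm farther back than shut.
Start: joints at [-1.22, 0.116, 1.442, -0, 1.584, -0.038], TCP at [0.256, -0.625, 0.195] pointing down, gripper open.
Joint ranges: [-2.83, 2.83], [-0.83, 2.19], [0.07, 2.5], [-1.14, 4.28], [0.01, 3], [-2.97, 2.97]. Speed limits (rad/s): [1.89, 1.89, 2.22, 3.14, 3.14, 3.14].

INTERFACE

Orientations are given as a 3x3 rotation matrix whose columns are the frame's x, y, z axes.
In Python, from workcell import * gives the robot as it stands. The module is installed in compiled form; this text tells all that it offers.
- The arm moves only by the shell command python3 -m handwheel 'ROWS' [FORCE]. ROWS is a JSON object whose one key "deltas" holds a list of rows, each a list of 7 numbers: the turn, a rotation vector about the tool's x, y, z in units of 5 degrees (1.0 is 5 degrees), then the shift along the tool's x, y, z in units of 25 mm (1.0 is 25 mm), then the finger opening in mm, from 0 to 85.4. A call has 1 to 12 rows; each row shifts and turns the commanded pose from where the row before left it, along the tool's axes as they then stand; what a row does not reach is not made up. A row lasts 1/8 s, in which the tool goes at most 62.5 mm and 10.7 degrees, less where a joint would pass 70% of its speed; a pose out of reach is approached as far as the arm can. A call is refused whole if a number of a shift passes 1 or a number of a turn 1, either way. A call with a gripper value outside its range is refused whole. The fingers move at their own pace and stop on an object; FORCE is the grip in N (left out, the last holds). Time passes only in rows, so rows that do not move let the fingers close. It gives the time, the measured TCP pose, the force, the opening and the grip force at its end, in the units of the state.
- get_obs(): the state, without advancing time (a new reading comes with each control period).
- read_camera(name): name is "scene" or "top" or "wrist"; returns a dict with "image" (400x640x3 uint8, blue, green, red), "mtx" (3x3 intrinsics, pixels), "R" (3x3) and "t" (3): a world point X has camera coordinates R X + t. Camera axes: x right, y down, z forward; pixel columns grow to the right and rows downward; lengths in m; the calibration is good to about 2 mm. A picture is of the moment at which its call begins. There is no depth.
- finish_job(): hands the job in; it is judged then, once.
Trained networks look in the newest picture that a camera, given by its name, has taken for a name from the list of things; names that differ only in an ending like _2 or _b are one class to them, and where a whole thing is asked for, a point or a joint stands for the part that bears it (a point fixed in the world has none). Each returns a list of dicts, best first, with "p" (0 to 1); they miss things now and then, are a little off and sometimes report something else, mostly with a low value. They report only what shows in the picture. A call takes as long as a camera call. They do not tell look-alikes from the thing itself.
- cut_out(query, camera): "region" (400x640 bool, what is visible of it) and "rect" ([left, top, width, height] in pixels, round what is visible of it).
The state is a dict: "t": time; "joints": joint angles; "qvel": joint speeds; "joint_torque": joint torques, N m; "position": TCP position; "eef_rot": TCP orientation; "force": force on the tool from outside, world axes, zero at the start; "wrist_torque": the same for the moment, N m; "finger_gap": opening from 0.0 (shut) to 1.0 (fully open); "gripper_force": force on a finger pad.
Only numpy, scipy, OpenCV 4.12 (cv2) and the standard library are available. Lean on these libraries where they do the work, as an engineer would, in place of code of your own. Each camera call takes 0.05 s, during which the arm holds its last target. There are 200 camera calls.

## Working session

There is one attempt and no reset: what is moved stays moved. The work goes in short steps, Python scripts to look and compute and a shell command to move; the robot and the scene stay as the last step left them, time stands still between calls to the robot, and variables do not carry over. Pictures are saved under pics/ and viewed, at most 13 in all, crops included, and the job is handed in when it is done.

```bash
mkdir -p pics; python3 - <<'E'
from workcell import *
import cv2,numpy as np
o=get_obs();print({k:np.round(v,3).tolist() for k,v in o.items()})
try: print(grasp_offset)
except Exception as e: print(e)
for c in("scene","top"):
    r=read_camera(c);cv2.imwrite(f"pics/{c}0.png",r["image"]);print(c,np.round(r["mtx"],1).tolist(),np.round(r["R"],3).tolist(),np.round(r["t"],3).tolist())
    for q in("jar_blue","jar_amber","tote","handle","spot1","board","jar_green"):
        print(q,[(round(d["p"],2),np.round(d["rect"]).tolist()) for d in cut_out(q,c)])
E
```

```text
{'t': 0.0, 'joints': [-1.22, 0.116, 1.442, -0.0, 1.584, -0.038], 'qvel': [-0.0, -0.001, 0.001, -0.001, -0.002, -0.001], 'joint_torque': [0.001, -73.198, -63.249, 0.0, 0.006, -0.0], 'position': [0.256, -0.624, 0.194], 'eef_rot': [[0.925, 0.379, -0.0], [0.379, -0.925, 0.001], [0.0, -0.001, -1.0]], 'force': [0.57, -0.045, 0.439], 'wrist_torque': [0.045, 0.004, -0.017], 'gripper_force': 0.0, 'finger_gap': 1.0}
0.0187
scene [[408.3, 0.0, 319.3], [0.0, 408.3, 200.9], [0.0, 0.0, 1.0]] [[-0.595, 0.803, -0.019], [0.566, 0.402, -0.72], [-0.571, -0.44, -0.693]] [0.301, -0.217, 1.554]
jar_blue [(0.84, [305.0, 144.0, 11.0, 22.0]), (0.67, [271.0, 137.0, 16.0, 18.0]), (0.64, [254.0, 154.0, 14.0, 19.0])]
jar_amber [(0.88, [203.0, 202.0, 17.0, 25.0]), (0.86, [244.0, 183.0, 13.0, 22.0]), (0.55, [272.0, 214.0, 19.0, 23.0])]
tote [(0.6, [300.0, 205.0, 110.0, 91.0])]
handle [(0.93, [299.0, 208.0, 106.0, 91.0])]
spot1 [(0.92, [301.0, 204.0, 108.0, 93.0])]
board [(0.59, [207.0, 163.0, 106.0, 66.0])]
jar_green [(0.84, [215.0, 144.0, 17.0, 23.0])]
top [[439.1, 0.0, 321.0], [0.0, 439.1, 204.3], [0.0, 0.0, 1.0]] [[0.01, -1.0, 0.0], [-0.983, -0.01, -0.184], [0.184, 0.002, -0.983]] [0.027, 0.555, 1.393]
jar_blue [(0.81, [416.0, 238.0, 17.0, 16.0]), (0.72, [385.0, 282.0, 17.0, 16.0]), (0.65, [426.0, 274.0, 16.0, 12.0])]
jar_amber [(0.8, [392.0, 194.0, 16.0, 16.0]), (0.64, [347.0, 186.0, 16.0, 14.0]), (0.57, [402.0, 159.0, 20.0, 17.0]), (0.54, [307.0, 192.0, 19.0, 17.0])]
tote [(0.91, [245.0, 178.0, 84.0, 56.0])]
handle [(0.63, [246.0, 182.0, 84.0, 52.0])]
spot1 [(0.92, [245.0, 185.0, 86.0, 49.0]), (0.53, [344.0, 122.0, 40.0, 34.0])]
board [(0.57, [373.0, 186.0, 74.0, 79.0])]
jar_green [(0.65, [466.0, 227.0, 16.0, 15.0])]
```

```bash
python3 - <<'E'
import cv2
a=cv2.imread("pics/top0.png")[100:320,220:500];cv2.imwrite("pics/topc.png",cv2.resize(a,None,fx=2.8,fy=2.6,interpolation=cv2.INTER_CUBIC))
a=cv2.imread("pics/scene0.png")[110:320,180:440];cv2.imwrite("pics/scenec.png",cv2.resize(a,None,fx=3,fy=2.8,interpolation=cv2.INTER_CUBIC))
E
```

```text
(no output)
```

View pics/topc.png

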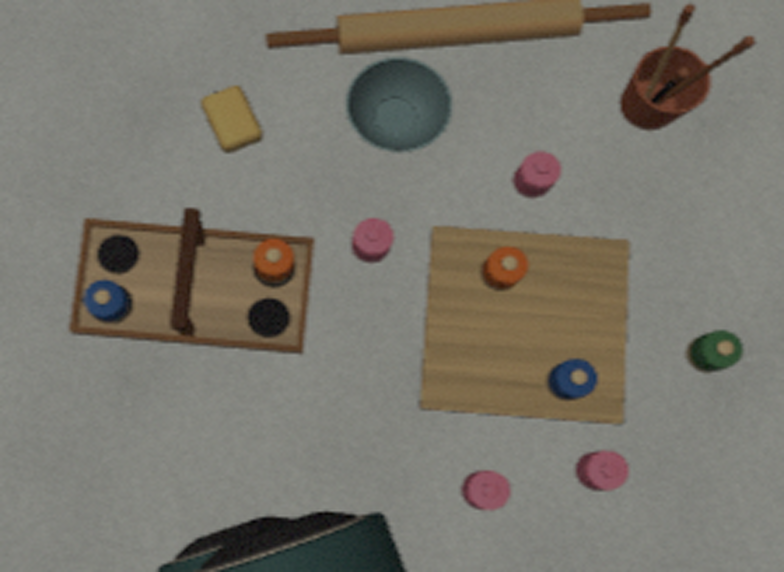

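View pics/scenec.png

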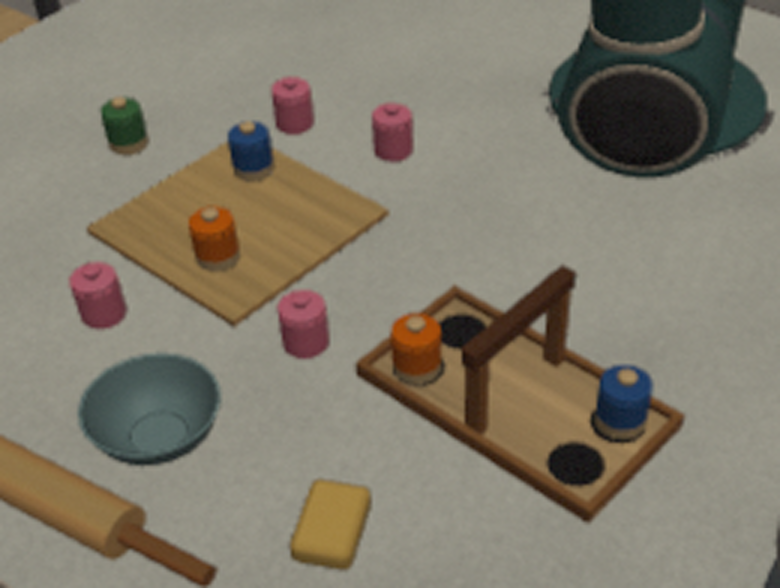

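Top view: the board amber jar is at about (401,202) and the board blue jar at (425,245). Loaded blue (257,215) stands on the near left spot (spot 0), and loaded amber (317,199) on the far right (spot 3). The free black spots are spot1 (262,198) and spot2 (316,222), so blue goes to spot1 and amber to spot2.

Could be taken for the jars I want: the loaded blue and amber jars above, pink jars at (353,192), (412,167), (394,289) and (436,281), and green at (476,234). I choose the blue and amber jars on the board.

```bash
cat > h.py <<'E'
from workcell import *
import cv2,numpy as np
from scipy.optimize import least_squares
def blob(im,seed,kind,r=8):
    u,v=seed;x0,y0=int(round(u))-r,int(round(v))-r
    p=im[y0:y0+2*r+1,x0:x0+2*r+1].astype(float);b,g,rr=p[...,0],p[...,1],p[...,2]
    if kind=="dark": w=(p.max(2)<50)
    elif kind=="knob": w=(rr>110)&(g>0.7*rr)&(b>0.45*rr)
    n,l,s,c=cv2.connectedComponentsWithStats(w.astype(np.uint8))
    if n<2: return None
    i=1+np.argmin([np.hypot(*(c[k]-r))-0.02*s[k,4] for k in range(1,n)])
    return np.array([c[i][0]+x0,c[i][1]+y0]),int(s[i,4])
def proj(c,X):
    q=c["mtx"]@(c["R"]@X+c["t"]);return q[:2]/q[2]
def tri(cs,us):
    f=least_squares(lambda X:np.concatenate([proj(c,X)-u for c,u in zip(cs,us)]),[.6,0,.05])
    return f.x,np.abs(f.fun).max()
def onz(c,u,z):
    d=c["R"].T@np.linalg.inv(c["mtx"])@np.array([u[0],u[1],1.]);o=-c["R"].T@c["t"];return o+d*(z-o[2])/d[2]
E
python3 - <<'E'
from h import *
S=read_camera("scene");T=read_camera("top")
P={"blue":("knob",(262.3,155.4),(427,245)),"amber":("knob",(250,186.4),(401.8,201.5)),"lblue":("knob",(389,244.6),(256.4,214.2)),"lamber":("knob",(318.3,225.7),(317.5,198.1)),"spot1":("dark",(372,275.4),(262,197.7)),"spot2":("dark",(334,228.2),(315.7,221.9))}
R={}
for k,(kd,s,t) in P.items():
    a=blob(S["image"],s,kd,11 if kd=="dark" else 6);b=blob(T["image"],t,kd,11 if kd=="dark" else 6)
    print(k,a,b)
    if a and b:
        R[k],e=tri([S,T],[a[0],b[0]]);print("  ",np.round(R[k],4),round(e,2), np.round(onz(T,b[0],{"blue":.083,"amber":.083,"lblue":.082,"lamber":.082}.get(k,.01)),4))
i=T["image"];j=S["image"]
print(j[155,262],j[186,250],i[245,427],i[198,262])
E
```

```text
blue (array([261.74698795, 151.80722892]), 83) (array([426.25, 244.75]), 20)
   [ 0.4219 -0.3004  0.0923] 0.38 [ 0.4221 -0.3017  0.083 ]
amber (array([249.66176471, 182.58823529]), 68) (array([401.66666667, 200.875     ]), 24)
   [ 0.5611 -0.2258  0.092 ] 0.06 [ 0.5628 -0.2273  0.083 ]
lblue (array([388.76, 243.96]), 25) (array([255.88888889, 213.72222222]), 18)
   [0.5166 0.2422 0.0781] 0.16 [0.5162 0.2411 0.082 ]
lamber (array([318.125     , 225.16666667]), 24) (array([317.09090909, 197.90909091]), 22)
   [0.5708 0.0458 0.0767] 0.09 [0.5699 0.0454 0.082 ]
spot1 (array([371.44059406, 275.48019802]), 202) (array([261.69934641, 197.30718954]), 153)
   [0.585  0.2353 0.0069] 0.15 [0.5846 0.2344 0.01  ]
spot2 (array([332.89166667, 227.64166667]), 120) (array([315.47468354, 221.6835443 ]), 158)
   [0.5033 0.0503 0.0089] 0.11 [0.5029 0.0507 0.01  ]
[ 96 136 164] [ 96 138 163] [ 95 124 141] [22 26 26]
```

```bash
python3 -m handwheel '{"deltas":[[0,0,0.89,0,0,0,85],[0,0,0.89,0,0,0,85],[0,0,0.89,0,0,0,85],[0,0,0.89,0,0,0,85],[0,0,0.89,0,0,0,85],[0,0,0.89,0,0,0,85]]}' 40
python3 -m handwheel '{"deltas":[[0,0,0,0.4,-0.95,0,85],[0,0,0,0.4,-0.95,0,85],[0,0,0,0.4,-0.95,0,85],[0,0,0,0.4,-0.95,0,85],[0,0,0,0.4,-0.95,0,85],[0,0,0,0.4,-0.95,0,85],[0,0,0,0.4,-0.95,0,85],[0,0,0,0.4,-0.95,0,85],[0,0,0,0.4,-0.95,0,85],[0,0,0,0.4,-0.95,0,85],[0,0,0,0,0,0,85],[0,0,0,0,0,0,85]]}'
cat >> h.py <<'E'
def go(target,yaw=None):
    o=get_obs();R=np.array(o["eef_rot"]);d=np.array(target)-o["position"]
    y=np.degrees(np.arctan2(R[1,0],R[0,0]))
    print("at",np.round(o["position"],4),"yaw",round(y,2),"tilt",np.round(R[:2,2],4),"t",round(o["t"],2),"units",np.round(R.T@d/.025,2),"turnz",None if yaw is None else round((y-yaw)/5,2))
E
python3 - <<'E'
from h import *
go([.422,-.302,.195],-4.4)
W=read_camera("wrist");cv2.imwrite("pics/w1.png",W["image"])
print(np.round(-W["R"].T@W["t"],3),np.round(W["R"],2).tolist(),proj(W,np.array([.422,-.302,.083])),proj(W,np.array([.422,-.302,.012])))
E
```

```text
t: 1.65
position: [0.2559, -0.6246, 0.1948]
eef_rot: [[0.997, -0.08, -0.0], [-0.08, -0.997, 0.0], [-0.0, -0.0, -1.0]]
force: [-1.1, 0.5, -0.3]
finger_gap: 0.993
gripper_force: 0.0
t: 3.15
position: [0.3739, -0.3954, 0.195]
eef_rot: [[0.997, -0.077, 0.0], [-0.077, -0.997, -0.0], [0.0, 0.0, -1.0]]
force: [0.6, -0.2, 0.0]
finger_gap: 0.992
gripper_force: 0.0
at [ 0.3739 -0.3954  0.195 ] yaw -4.4 tilt [ 0.     -0.0003] t 3.15 units [ 1.63 -3.87 -0.  ] turnz -0.0
[ 0.443 -0.401  0.374] [[-0.08, -1.0, 0.0], [-0.96, 0.07, 0.27], [-0.27, 0.02, -0.96]] [195.8810411  133.51156523] [218.51947049 126.48681044]
```

View pics/w1.png

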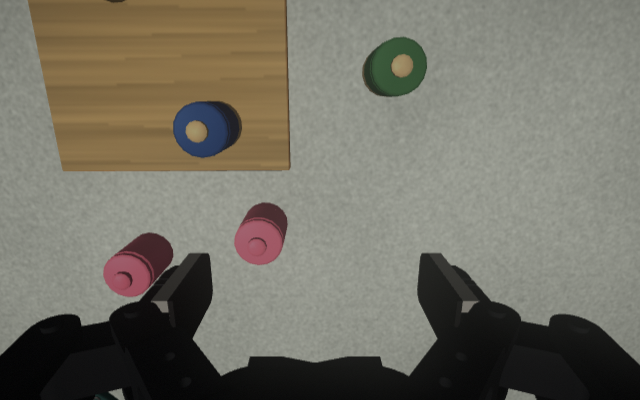

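The wrist picture shows the blue jar on the board with its cream knob at (196,131), within 2 px of the prediction. Pinks are at (122,278) and (258,243), green at (401,65).

```bash
cat >> h.py <<'E'
import pickle
def snap(name,pts):
    W=read_camera("wrist");d={}
    for k,(X,kind,r) in pts.items():
        try: d[k]=blob(W["image"],proj(W,np.array(X)),kind,r)
        except Exception as e: d[k]=None
    pickle.dump((W,d),open(name+".pkl","wb"));print({k:(np.round(proj(W,np.array(pts[k][0])),1).tolist(),v) for k,v in d.items()});return W,d
def both(a,b):
    (W1,d1),(W2,d2)=[pickle.load(open(n+".pkl","rb")) for n in(a,b)]
    for k in d1:
        if d1.get(k) and d2.get(k):
            X,e=tri([W1,W2],[d1[k][0],d2[k][0]]);print(k,np.round(X,4),round(e,2))
E
python3 -c "
from h import *
snap('a1',{'blue':([.422,-.302,.083],'knob',14)})"
python3 -m handwheel '{"deltas":[[0,0,0,0.4,-0.97,0,85],[0,0,0,0.4,-0.97,0,85],[0,0,0,0.4,-0.97,0,85],[0,0,0,0.43,-0.96,0,85],[0,0,0,0,0,0,85],[0,0,0,0,0,0,85]]}'
python3 -c "
from h import *
W,d=snap('a2',{'blue':([.422,-.302,.083],'knob',14)})
both('a1','a2')
go([.422,-.302,.038],-4.4)"
```

```text
{'blue': ([195.5, 133.4], (array([195.22096317, 130.90368272]), 353))}
t: 4.0
position: [0.4217, -0.3028, 0.1948]
eef_rot: [[0.997, -0.077, -0.0], [-0.077, -0.997, -0.0], [-0.0, 0.0, -1.0]]
force: [0.5, -0.1, 0.1]
finger_gap: 1.001
gripper_force: 0.0
{'blue': ([312.8, 181.5], (array([312.87267081, 179.20496894]), 322))}
blue [ 0.424  -0.3022  0.0832] 0.02
at [ 0.4216 -0.3029  0.1948] yaw -4.47 tilt [-0.0003 -0.    ] t 4.05 units [ 0.01 -0.04  6.27] turnz -0.01
```

```bash
python3 -m handwheel '{"deltas":[[0,0,0,0.08,-0.03,0.7,85],[0,0,0,0,0,0.9,85],[0,0,0,0,0,0.9,85],[0,0,0,0,0,0.9,85],[0,0,0,0,0,0.9,85],[0,0,0,0,0,0.9,85],[0,0,0,0,0,0.7,85],[0,0,0,0,0,0.37,85],[0,0,0,0,0,0,85],[0,0,0,0,0,0,30],[0,0,0,0,0,0,30],[0,0,0,0,0,0,30]]}' 40
python3 -m handwheel '{"deltas":[[0,0,0,0,0,0,30],[0,0,0,0,0,0,30],[0,0,0,0,0,0,30],[0,0,0,0,0,0,30]]}' 40
```

```text
t: 5.55
position: [0.4242, -0.3018, 0.0386]
eef_rot: [[0.997, -0.077, 0.0], [-0.077, -0.997, -0.0], [0.001, 0.0, -1.0]]
force: [0.1, -0.5, 0.5]
finger_gap: 0.369
gripper_force: 0.0
t: 6.05
position: [0.424, -0.3016, 0.0381]
eef_rot: [[0.997, -0.077, 0.0], [-0.077, -0.997, 0.0], [-0.0, -0.0, -1.0]]
force: [0.1, -0.4, 0.5]
finger_gap: 0.354
gripper_force: 0.0
```

```bash
python3 -c "
from h import *
W=read_camera('wrist');S=read_camera('scene')['image'][100:240,190:330]
cv2.imwrite('pics/w2.png',np.hstack([cv2.resize(W['image'],(480,300)),cv2.resize(S,(300,300))]))"
```

```text
(no output)
```

View pics/w2.png

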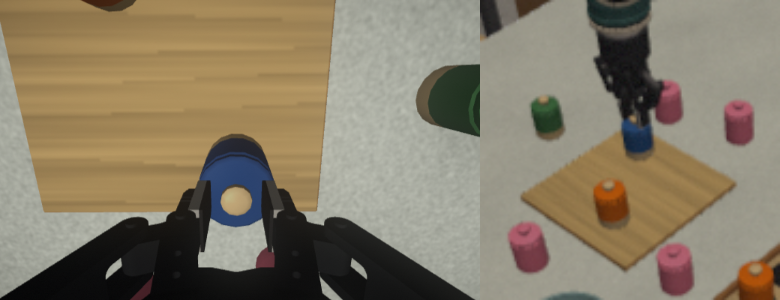

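```bash
python3 -c "
from h import *
W=read_camera('wrist');print(proj(W,np.array([.424,-.302,.083])),blob(W['image'],(315,267),'knob',24),onz(W,(315,267),.083))
T=read_camera('top');print(proj(T,np.array([.424,-.302,.083])))
o=get_obs();print(o['finger_gap'],o['gripper_force'],o['position'])
for X in ([.424,-.287,.04],[.424,-.317,.04],[.424,-.278,.04],[.424,-.326,.04],[.435,-.326,.04]): print(X,proj(W,np.array(X)))
"
```

```text
[314.56931295 268.13140167] (array([314.57177225, 267.79390537]), 1247) [ 0.42451217 -0.30222217  0.083     ]
[426.33090355 244.14988213]
0.3526985003571967 0.0 [ 0.42402974 -0.30162972  0.03814695]
[0.424, -0.287, 0.04] [286.85195269 232.78133027]
[0.424, -0.317, 0.04] [342.13086843 228.75300207]
[0.424, -0.278, 0.04] [270.33509011 233.98495995]
[0.424, -0.326, 0.04] [358.78168824 227.53961056]
[0.435, -0.326, 0.04] [357.9004808  208.18146544]
```

```bash
python3 -m handwheel '{"deltas":[[0,0,0,0,0,0,15],[0,0,0,0,0,0,0],[0,0,0,0,0,0,0],[0,0,0,0,0,0,0]]}' 40;  python3 -c "
from h import *
W=read_camera('wrist');print(blob(W['image'],(315,267),'knob',24))
cv2.imwrite('pics/w3.png',W['image'][100:400,120:520])"
```

```text
t: 6.75
position: [0.4241, -0.3017, 0.0383]
eef_rot: [[0.997, -0.077, 0.0], [-0.077, -0.997, -0.0], [0.0, 0.0, -1.0]]
force: [-2.0, -0.2, 3.4]
finger_gap: 0.172
gripper_force: 39.0
(array([314.47174658, 267.55993151]), 1168)
```

View pics/w3.png

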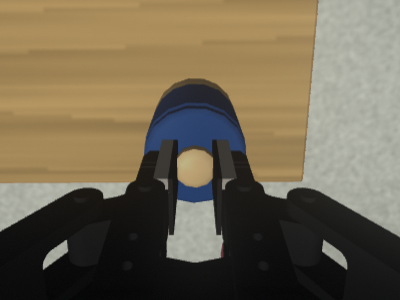

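The pads now close on the knob at 39 N, so they sit higher than the reported TCP suggests. I'll check with the scene camera, marking the reported TCP.

```bash
python3 -c "
from h import *
S=read_camera('scene');im=cv2.resize(S['image'][80:190,210:330],None,fx=6,fy=5.4,interpolation=cv2.INTER_CUBIC)
o=get_obs();p=np.array(o['position']);R=np.array(o['eef_rot'])
for k in range(0,5):
  q=proj(S,p-R[:,2]*.02*k); print(k,q); cv2.circle(im,(int((q[0]-210+.5)*6),int((q[1]-80+.5)*5.4)),4,(0,255,0),-1)
cv2.imwrite('pics/s3.png',im)
print(o['joints'])
"
```

```text
0 [263.23107661 164.55279327]
1 [262.56640876 160.00441341]
2 [261.88847961 155.36528541]
3 [261.19688831 150.63266602]
4 [260.49121763 145.80370031]
[-6.67368295e-01 -1.36583902e-01  1.95097716e+00 -8.34636395e-07
  1.32696959e+00  9.80689038e-01]
```

View pics/s3.png

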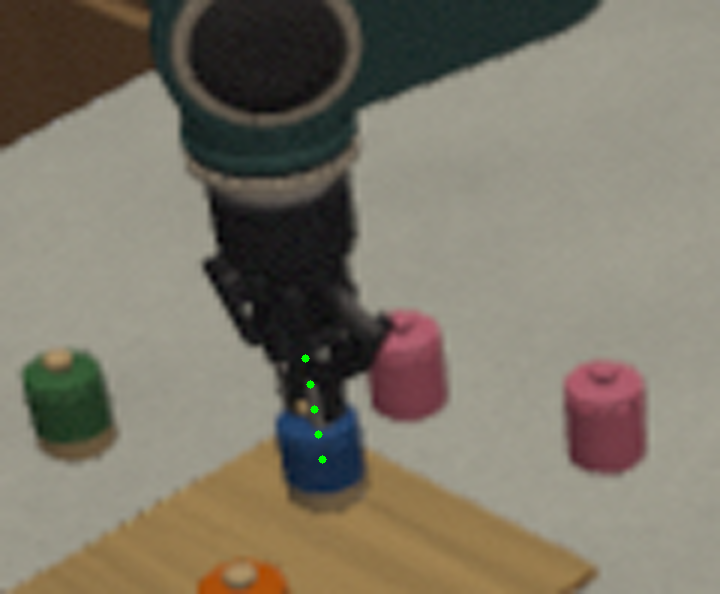

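Two of the numbers disagree: the fingertips end at about z≈0.073 while the TCP reads 0.038. The real tips are roughly 35 mm higher than reported. I'll open and go deeper in small, force-checked steps.

```bash
python3 -m handwheel '{"deltas":[[0,0,0,0,0,0,40],[0,0,0,0,0,0,85],[0,0,0,0,0,0,85],[0,0,0,0,0,0,85],[0,0,0,0,0,0.4,85],[0,0,0,0,0,0.2,85],[0,0,0,0,0,0,85]]}' 40
python3 -m handwheel '{"deltas":[[0,0,0,0,0,0.2,85],[0,0,0,0,0,0.2,85],[0,0,0,0,0,0,85]]}'
python3 -m handwheel '{"deltas":[[0,0,0,0,0,0.2,85],[0,0,0,0,0,0.2,85],[0,0,0,0,0,0,85]]}'
```

```text
t: 7.72
position: [0.4237, -0.3014, 0.0224]
eef_rot: [[0.997, -0.077, -0.001], [-0.077, -0.997, 0.001], [-0.001, -0.001, -1.0]]
force: [-0.7, 0.1, 0.2]
finger_gap: 0.999
gripper_force: 0.0
t: 8.1
position: [0.4238, -0.3015, 0.0127]
eef_rot: [[0.997, -0.077, -0.001], [-0.077, -0.997, 0.0], [-0.001, -0.0, -1.0]]
force: [-0.5, 0.2, -0.1]
finger_gap: 0.992
gripper_force: 0.0
t: 8.48
position: [0.4238, -0.3014, 0.0026]
eef_rot: [[0.997, -0.077, -0.001], [-0.077, -0.997, 0.001], [-0.001, -0.0, -1.0]]
force: [-0.4, -0.0, -0.1]
finger_gap: 0.997
gripper_force: 0.0
```

```bash
python3 -m handwheel '{"deltas":[[0,0,0,0,0,0,40],[0,0,0,0,0,0,40],[0,0,0,0,0,0,40],[0,0,0,0,0,0,40],[0,0,0,0,0,0,30],[0,0,0,0,0,0,30]]}' 40; python3 -c "
from h import *
S=read_camera('scene')['image'][90:190,215:315];W=read_camera('wrist');print(blob(W['image'],proj(W,np.array([.424,-.302,.083])),'knob',24),proj(W,np.array([.424,-.302,.083])))
cv2.imwrite('pics/s4.png',np.hstack([cv2.resize(W['image'][100:400,120:520],(400,300)),cv2.resize(S,(300,300))]))"
```

```text
t: 9.22
position: [0.4243, -0.3018, 0.0036]
eef_rot: [[0.997, -0.077, 0.001], [-0.077, -0.997, -0.0], [0.001, 0.0, -1.0]]
force: [0.5, 0.6, 5.4]
finger_gap: 0.547
gripper_force: 41.3
(array([314.25851393, 317.26315789]), 1938) [314.40788676 318.21698876]
```

View pics/s4.png

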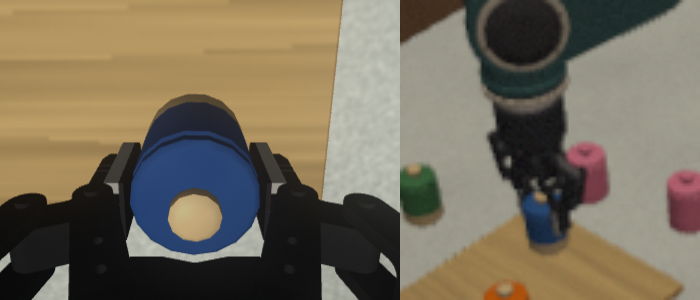

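```bash
python3 -m handwheel '{"deltas":[[0,0,0,0,0,-0.4,30],[0,0,0,0,0,-0.8,30],[0,0,0,0,0,-0.9,30],[0,0,0,0,0,-0.9,30],[0,0,0,0,0,-0.9,30],[0,0,0,0,0,-0.9,30],[0,0,0,0,0,-0.9,30],[0,0,0,0,0,-0.9,30],[0,0,0,0,0,0,30]]}' 40; python3 -c "
from h import *
T=read_camera('top')
for q in('mug','bowl'): print(q,[(round(d['p'],2),d['rect']) for d in cut_out(q,'top')])
for d in cut_out('mug','top')[:1]:
  r=d['rect'];print(onz(T,(r[0]+r[2]/2,r[1]+r[3]/2),.2))
go([.565,.02,.169],-4.4)"
```

```text
t: 10.45
position: [0.4246, -0.3021, 0.1708]
eef_rot: [[0.997, -0.077, 0.003], [-0.077, -0.997, -0.002], [0.003, 0.002, -1.0]]
force: [1.0, -0.0, -1.0]
finger_gap: 0.549
gripper_force: 41.2
mug [(0.6, [133.6, 167.7, 40.0, 36.0])]
bowl [(0.66, [343.1, 120.5, 41.0, 36.9])]
[0.57807686 0.53006453 0.2       ]
at [ 0.4237 -0.3014  0.1673] yaw -4.42 tilt [-0.001   0.0008] t 10.65 units [  4.64 -13.25  -0.06] turnz -0.0
```

```bash
python3 -m handwheel '{"deltas":[[0,0,0,0.2,-0.5,0,30],[0,0,0,0.4,-1,0,30],[0,0,0,0.4,-1,0,30],[0,0,0,0.4,-1,0,30],[0,0,0,0.4,-1,0,30],[0,0,0,0.4,-1,0,30],[0,0,0,0.4,-1,0,30],[0,0,0,0.4,-1,0,30],[0,0,0,0.4,-1,0,30],[0,0,0,0.4,-1,0,30],[0,0,0,0.3,-1,0,30],[0,0,0,0.3,-1,0,30]]}' 40
python3 -m handwheel '{"deltas":[[0,0,0,0.24,-1,0,30],[0,0,0,0,-0.5,0,30],[0,0,0,0,0,0,30],[0,0,0,0,0,0,30]]}' 40
python3 - <<'E'
from h import *
snap('t1',{'spot1':([.585,.235,.01],'dark',45),'spot2':([.503,.0505,.01],'dark',45),'lblue':([.5165,.242,.08],'knob',16),'lamber':([.5705,.0456,.08],'knob',16)})
W=read_camera('wrist');cv2.imwrite('pics/w5.png',W['image'])
go([.584,.235,.169],-4.4)
E
```

```text
t: 12.15
position: [0.5559, -0.0218, 0.1676]
eef_rot: [[0.997, -0.077, -0.001], [-0.077, -0.997, 0.0], [-0.001, -0.0, -1.0]]
force: [0.2, -0.8, -0.5]
finger_gap: 0.551
gripper_force: 41.3
t: 12.65
position: [0.5645, 0.013, 0.1681]
eef_rot: [[0.997, -0.077, -0.0], [-0.077, -0.997, -0.0], [-0.0, 0.0, -1.0]]
force: [-0.0, -1.3, -0.6]
finger_gap: 0.55
gripper_force: 41.3
{'spot1': ([85.6, 167.6], (array([ 77.12371946, 166.54531127]), 1269)), 'spot2': ([282.2, 232.0], (array([264.93262411, 225.11347518]), 282)), 'lblue': ([46.0, 264.6], (array([ 45.55389222, 263.86227545]), 334)), 'lamber': ([271.8, 184.6], (array([271.63131313, 182.46212121]), 396))}
at [0.5646 0.0128 0.1682] yaw -4.47 tilt [ 0.0001 -0.0001] t 12.75 units [ 0.08 -8.92 -0.03] turnz -0.01
```

View pics/w5.png

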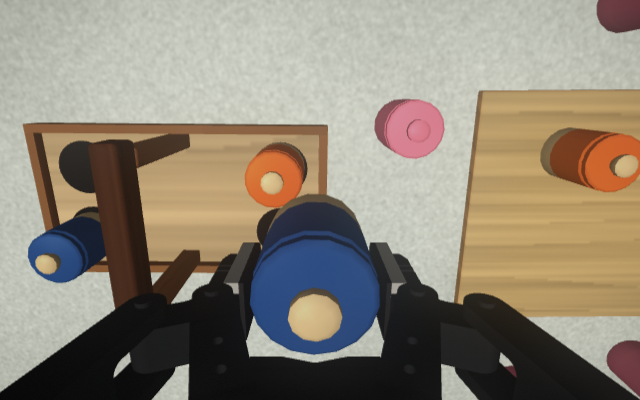

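The wrist view shows the blue jar held upright. The tote's knobs are at (46,264) and (272,183), within 2 px of prediction, and spot1 is at about (85,167) partly behind the handle. Carrying on over the handle.

```bash
python3 -m handwheel '{"deltas":[[0,0,0,0,-0.5,0,30],[0,0,0,0.08,-1,0,30],[0,0,0,0,-1,0,30],[0,0,0,0,-1,0,30],[0,0,0,0,-1,0,30],[0,0,0,0,-1,0,30],[0,0,0,0,-1,0,30],[0,0,0,0,-1,0,30],[0,0,0,0,-1,0,30],[0,0,0,0,-0.4,0,30],[0,0,0,0,0,0,30],[0,0,0,0,0,0,30]]}' 40
python3 - <<'E'
from h import *
W,d=snap('t2',{'spot1':([.584,.235,.01],'dark',60),'lblue':([.5165,.242,.08],'knob',16),'spot2':([.503,.0505,.01],'dark',60),'lamber':([.5705,.0456,.08],'knob',16)})
both('t1','t2')
go([.584,.235,.002],-4.4)
E
```

```text
t: 14.25
position: [0.584, 0.2345, 0.1682]
eef_rot: [[0.997, -0.078, -0.0], [-0.078, -0.997, -0.0], [0.0, 0.0, -1.0]]
force: [0.3, -0.5, -0.9]
finger_gap: 0.551
gripper_force: 41.4
{'spot1': ([313.4, 170.8], (array([315.77012987, 181.34155844]), 770)), 'lblue': ([311.3, 266.8], None), 'spot2': ([497.5, 233.8], (array([496.7820131 , 233.43001787]), 1679)), 'lamber': ([554.2, 187.2], (array([554.79713604, 185.32696897]), 419))}
spot1 [0.5832 0.2328 0.0269] 6.29
spot2 [0.5171 0.0637 0.0331] 3.17
lamber [0.5722 0.0455 0.0804] 0.14
at [0.584  0.2345 0.1682] yaw -4.46 tilt [ 0.     -0.0002] t 14.3 units [ 0.   -0.02  6.65] turnz -0.01
```

```bash
python3 -m handwheel '{"deltas":[[0,0,0,0,0,0.5,30],[0,0,0,0,-0.02,0.9,30],[0,0,0,0,0,0.9,30],[0,0,0,0,0,0.9,30],[0,0,0,0,0,0.9,30],[0,0,0,0,0,0.9,30],[0,0,0,0,0,0.8,30],[0,0,0,0,0,0.5,30],[0,0,0,0,0,0.2,30],[0,0,0,0,0,0,30],[0,0,0,0,0,0,30]]}' 40
python3 -m handwheel '{"deltas":[[0,0,0,0,0,0.06,30],[0,0,0,0,0,0.06,30],[0,0,0,0,0,0,30]]}' 40
```

```text
t: 15.68
position: [0.5844, 0.2358, 0.0065]
eef_rot: [[0.997, -0.077, 0.001], [-0.077, -0.997, 0.0], [0.001, -0.0, -1.0]]
force: [0.1, -0.2, -1.0]
finger_gap: 0.553
gripper_force: 41.3
t: 16.05
position: [0.5839, 0.2356, 0.0026]
eef_rot: [[0.997, -0.077, -0.0], [-0.077, -0.997, -0.0], [-0.0, 0.0, -1.0]]
force: [0.6, 0.5, -0.0]
finger_gap: 0.551
gripper_force: 41.3
```

```bash
python3 -m handwheel '{"deltas":[[0,0,0,0,0,0.04,30],[0,0,0,0,0,0,30],[0,0,0,0,0,0,30]]}' 40
python3 -m handwheel '{"deltas":[[0,0,0,0,0,0,52],[0,0,0,0,0,0,62],[0,0,0,0,0,0,70],[0,0,0,0,0,0,70],[0,0,0,0,0,-0.4,70],[0,0,0,0,0,-0.9,70],[0,0,0,0,0,-0.9,70],[0,0,0,0,0,-0.9,70],[0,0,0,0,0,-0.9,70],[0,0,0,0,0,-0.9,70],[0,0,0,0,0,-0.9,70],[0,0,0,0,0,0,70]]}' 40
python3 - <<'E'
from h import *
snap('t3',{'lblue':([.5165,.242,.08],'knob',16),'blue':([.584,.235,.08],'knob',16),'spot2':([.503,.0505,.01],'dark',60),'lamber':([.5705,.0456,.08],'knob',16)})
both('t2','t3')
W=read_camera('wrist')
T=read_camera('top')
b=blob(T['image'],proj(T,np.array([.584,.235,.08])),'knob',6);print(b,b and onz(T,b[0],.08))
b=blob(T['image'],proj(T,np.array([.5628,-.2273,.083])),'knob',6);print(b,b and onz(T,b[0],.083))
go([.5628,-.2273,.14],-4.4)
E
```

```text
t: 16.42
position: [0.5839, 0.2356, 0.0016]
eef_rot: [[0.997, -0.077, -0.0], [-0.077, -0.997, -0.0], [-0.0, 0.0, -1.0]]
force: [0.4, -0.2, -1.0]
finger_gap: 0.551
gripper_force: 41.4
t: 17.92
position: [0.5847, 0.2359, 0.1491]
eef_rot: [[0.997, -0.077, 0.003], [-0.077, -0.997, 0.001], [0.003, -0.001, -1.0]]
force: [-0.1, -0.3, -0.6]
finger_gap: 0.819
gripper_force: 0.0
{'lblue': ([312.9, 279.2], (array([313.51630435, 278.46467391]), 368)), 'blue': ([315.2, 196.4], (array([315.02684564, 196.86800895]), 447)), 'spot2': ([509.0, 242.4], (array([511.3530396 , 241.59732292]), 1793)), 'lamber': ([573.3, 194.9], (array([574.77262693, 192.99116998]), 453))}
spot2 [0.5263 0.0769 0.0595] 0.85
lamber [0.5748 0.0515 0.0892] 0.09
(array([258.73684211, 193.63157895]), 19) [0.58252459 0.23460631 0.08      ]
(array([401.66666667, 200.875     ]), 24) [ 0.56275536 -0.22725328  0.083     ]
at [0.5836 0.2355 0.1458] yaw -4.42 tilt [-0.0011 -0.0004] t 18.07 units [ 0.6  18.52  0.24] turnz -0.0
```

```bash
python3 -m handwheel '{"deltas":[[0,0,0,0,0.5,-0.4,85],[0,0,0,0,1,0,85],[0,0,0,0,1,0,85],[0,0,0,0,1,0,85],[0,0,0,0,1,0,85],[0,0,0,0,1,0,85],[0,0,0,0,1,0,85],[0,0,0,0.1,1,0,85],[0,0,0,0.1,1,0,85],[0,0,0,0.1,1,0,85],[0,0,0,0.1,1,0,85],[0,0,0,0.1,1,0,85]]}' 40
python3 -m handwheel '{"deltas":[[0,0,0,0.1,1,0,85],[0,0,0,0,1,0,85],[0,0,0,0,1,0,85],[0,0,0,0,0.5,0,85],[0,0,0,0,0,0,85],[0,0,0,0,0,0,85]]}' 40
python3 - <<'E'
from h import *
snap('m1',{'amber':([.5628,-.2273,.083],'knob',20)})
E
python3 -m handwheel '{"deltas":[[0,0,0,0,1,0,85],[0,0,0,0,1,0,85],[0,0,0,0,0.5,0,85],[0,0,0,0,0,0,85],[0,0,0,0,0,0,85]]}' 40
python3 - <<'E'
from h import *
snap('m2',{'amber':([.5628,-.2273,.083],'knob',20)})
both('m1','m2')
go([.5628,-.2273,.003],-4.4)
E
```

```text
t: 19.58
position: [0.5734, -0.0542, 0.1566]
eef_rot: [[0.997, -0.078, 0.0], [-0.078, -0.997, -0.0], [0.0, 0.0, -1.0]]
force: [1.6, -0.3, -0.8]
finger_gap: 0.994
gripper_force: 0.0
t: 20.32
position: [0.5699, -0.139, 0.1566]
eef_rot: [[0.997, -0.077, -0.0], [-0.077, -0.997, 0.0], [-0.0, -0.0, -1.0]]
force: [-0.5, 0.1, -0.2]
finger_gap: 0.994
gripper_force: 0.0
{'amber': ([432.1, 194.0], (array([431.51421801, 191.21090047]), 422))}
t: 21.0
position: [0.5653, -0.201, 0.1567]
eef_rot: [[0.997, -0.077, 0.0], [-0.077, -0.997, 0.0], [-0.0, -0.0, -1.0]]
force: [-0.4, 0.3, -0.5]
finger_gap: 0.995
gripper_force: 0.0
{'amber': ([349.2, 194.3], (array([348.42720764, 191.31264916]), 419))}
amber [ 0.565  -0.2269  0.0829] 0.09
at [ 0.5653 -0.201   0.1567] yaw -4.39 tilt [0.     0.0002] t 21.05 units [-0.02  1.06  6.15] turnz 0.0
```

```bash
python3 -m handwheel '{"deltas":[[0,0,0,0.05,0.6,0,85],[0,0,0,0,0.44,0,85],[0,0,0,0,0,0.5,85],[0,0,0,0,0,0.9,85],[0,0,0,0,0,0.9,85],[0,0,0,0,0,0.9,85],[0,0,0,0,0,0.9,85],[0,0,0,0,0,0.8,85],[0,0,0,0,0,0.6,85],[0,0,0,0,0,0.4,85],[0,0,0,0,0,0.25,85],[0,0,0,0,0,0,85]]}' 40
python3 -m handwheel '{"deltas":[[0,0,0,0,0,0,40],[0,0,0,0,0,0,40],[0,0,0,0,0,0,40],[0,0,0,0,0,0,40],[0,0,0,0,0,0,30],[0,0,0,0,0,0,30]]}' 40
python3 -m handwheel '{"deltas":[[0,0,0,0,0,-0.4,30],[0,0,0,0,0,-0.8,30],[0,0,0,0,0,-0.9,30],[0,0,0,0,0,-0.9,30],[0,0,0,0,0,-0.9,30],[0,0,0,0,0,-0.8,30],[0,0,0,0,0,-0.4,30],[0,0,0,0,0,0,30],[0,0,0,0,0,0,30]]}' 40
python3 -c "
from h import *
go([.503,.0505,.13],-4.4)"
```

```text
t: 22.55
position: [0.5644, -0.2278, 0.0028]
eef_rot: [[0.997, -0.077, -0.0], [-0.077, -0.997, 0.0], [-0.0, -0.0, -1.0]]
force: [-0.4, 0.7, -0.7]
finger_gap: 0.997
gripper_force: 0.0
t: 23.3
position: [0.5648, -0.2279, 0.0036]
eef_rot: [[0.997, -0.077, 0.001], [-0.077, -0.997, -0.0], [0.001, 0.0, -1.0]]
force: [-1.3, 0.5, 6.5]
finger_gap: 0.554
gripper_force: 41.2
t: 24.42
position: [0.5641, -0.2276, 0.1294]
eef_rot: [[0.997, -0.077, -0.001], [-0.077, -0.997, 0.001], [-0.001, -0.0, -1.0]]
force: [0.5, -1.0, -0.7]
finger_gap: 0.555
gripper_force: 41.2
at [ 0.5641 -0.2276  0.1294] yaw -4.42 tilt [-0.0012  0.0005] t 24.43 units [-3.29e+00 -1.09e+01 -1.00e-02] turnz -0.0
```

```bash
python3 -m handwheel '{"deltas":[[0,0,0,-0.2,-0.5,0,30],[0,0,0,-0.3,-1,0,30],[0,0,0,-0.3,-1,0,30],[0,0,0,-0.3,-1,0,30],[0,0,0,-0.3,-1,0,30],[0,0,0,-0.3,-1,0,30],[0,0,0,-0.3,-1,0,30],[0,0,0,-0.3,-1,0,30],[0,0,0,-0.3,-1,0,30],[0,0,0,-0.3,-1,0,30],[0,0,0,-0.3,-0.9,0,30],[0,0,0,-0.09,-0.5,0,30]]}' 40
python3 -m handwheel '{"deltas":[[0,0,0,0,0,0,30],[0,0,0,0,0,0,30]]}' 40
python3 - <<'E'
from h import *
W,d=snap('t4',{'lamber':([.5715,.0456,.08],'knob',16),'blue':([.5835,.235,.08],'knob',16)})
for k,z in(('lamber',.08),('blue',.08)):
    if d[k]: print(k,onz(W,d[k][0],z))
go([.503,.0505,.0065],-4.4)
E
```

```text
t: 25.92
position: [0.5024, 0.0522, 0.1304]
eef_rot: [[0.997, -0.076, 0.0], [-0.076, -0.997, 0.0], [0.0, -0.0, -1.0]]
force: [-0.6, 0.1, -1.8]
finger_gap: 0.551
gripper_force: 41.3
t: 26.18
position: [0.5034, 0.05, 0.1304]
eef_rot: [[0.997, -0.077, 0.0], [-0.077, -0.997, -0.0], [0.0, 0.0, -1.0]]
force: [-1.0, -0.8, -2.0]
finger_gap: 0.553
gripper_force: 41.3bash:  1093 Segmentation fault         python3 - <<'E'
from h import *
W,d=snap('t4',{'lamber':([.5715,.0456,.08],'knob',16),'blue':([.5835,.235,.08],'knob',16)})
for k,z in(('lamber',.08),('blue',.08)):
    if d[k]: print(k,onz(W,d[k][0],z))
go([.503,.0505,.0065],-4.4)
E
```

```bash
python3 -m handwheel '{"deltas":[[0,0,0,0,-0.02,0.5,30],[0,0,0,0,0,0.9,30],[0,0,0,0,0,0.9,30],[0,0,0,0,0,0.9,30],[0,0,0,0,0,0.8,30],[0,0,0,0,0,0.5,30],[0,0,0,0,0,0.3,30],[0,0,0,0,0,0.15,30],[0,0,0,0,0,0.1,30],[0,0,0,0,0,0.08,30],[0,0,0,0,0,0,30],[0,0,0,0,0,0,30]]}' 40
```

```text
t: 27.72
position: [0.5035, 0.0508, 0.0023]
eef_rot: [[0.997, -0.077, 0.0], [-0.077, -0.997, 0.0], [0.0, -0.0, -1.0]]
force: [0.9, 0.2, -1.0]
finger_gap: 0.553
gripper_force: 41.3
```

```bash
python3 -m handwheel '{"deltas":[[0,0,0,0,0,0.04,30],[0,0,0,0,0,0,30],[0,0,0,0,0,0,52],[0,0,0,0,0,0,62],[0,0,0,0,0,0,70],[0,0,0,0,0,0,70],[0,0,0,0,0,-0.4,70],[0,0,0,0,0,-0.9,70],[0,0,0,0,0,-0.9,70],[0,0,0,0,0,-0.9,70],[0,0,0,0,0,-0.9,70],[0,0,0,0,0,-0.9,70]]}' 40
python3 -m handwheel '{"deltas":[[0,0,0,0,0,-0.9,70],[0,0,0,0,0,-0.9,70],[0,0,0,0,-0.5,0,70],[0,0,0,0.1,-1,0,70],[0,0,0,0.1,-1,0,70],[0,0,0,0.1,-0.8,0,70],[0,0,0,0,0,0,70],[0,0,0,0,0,0,70]]}' 40
python3 - <<'E'
from h import *
S=read_camera('scene');T=read_camera('top');W=read_camera('wrist')
cv2.imwrite('pics/w6.png',np.hstack([cv2.resize(W['image'],(480,300)),cv2.resize(S['image'][190:310,290:420],(320,300))]))
h=np.array([.5436,.143,.138]);print('handle px wrist',proj(W,h))
go([.5436,.143,.145],-4.4)
E
```

```text
t: 29.22
position: [0.5034, 0.0508, 0.1252]
eef_rot: [[0.997, -0.077, 0.001], [-0.077, -0.997, 0.0], [0.001, -0.0, -1.0]]
force: [0.3, -0.5, 0.2]
finger_gap: 0.815
gripper_force: 0.0
t: 30.22
position: [0.5172, 0.1323, 0.1684]
eef_rot: [[0.997, -0.077, -0.0], [-0.077, -0.997, -0.0], [-0.0, 0.0, -1.0]]
force: [-0.6, 0.1, -1.0]
finger_gap: 0.823
gripper_force: 0.0
handle px wrist [292.40421897 172.26428553]
at [0.5173 0.132  0.1686] yaw -4.46 tilt [ 0.     -0.0001] t 30.38 units [ 1.02 -0.52  0.95] turnz -0.01
```

View pics/w6.png

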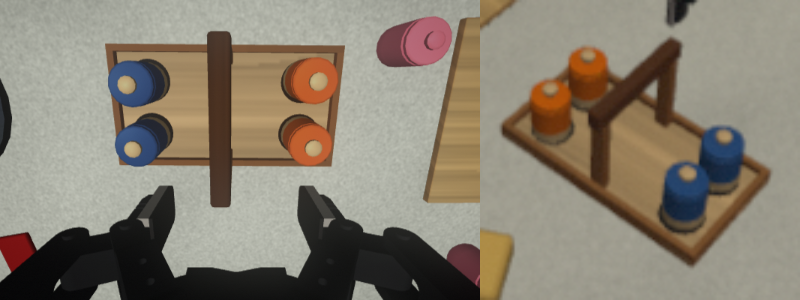

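Both rows are complete and upright: blues at the left (126,84) and (133,149), ambers at the right (318,81) and (313,149). The handle bar runs down columns 208–232 in the resized view. Now I'll measure the bar's line and height from two wrist places.

```bash
cat >> h.py <<'E'
def bar(W):
    im=W["image"].astype(int);m=((im.max(2)<75)&(im[...,2]>im[...,0]+12)).astype(np.uint8)
    u0,v0=proj(W,np.array([.5436,.143,.138]));m[:,:max(0,int(u0)-60)]=0;m[:,int(u0)+60:]=0
    m=cv2.morphologyEx(m,cv2.MORPH_OPEN,np.ones((9,9),np.uint8))
    n,l,s,c=cv2.connectedComponentsWithStats(m);i=1+np.argmax(s[1:,4]);r=cv2.minAreaRect(np.argwhere(l==i)[:,::-1].astype(np.float32))
    p=cv2.boxPoints(r);p=p[np.argsort(p[:,1])];return p[:2].mean(0),p[2:].mean(0),r
E
python3 - <<'E'
from h import *
W=read_camera('wrist');a,b,r=bar(W);print(a,b,r)
A,B=onz(W,a,.138),onz(W,b,.138);print(A,B,(A+B)/2,np.linalg.norm(A-B),np.degrees(np.arctan2(*(A-B)[1::-1])))
pickle.dump((W,a,b),open('b1.pkl','wb'))
E
python3 -m handwheel '{"deltas":[[0,0,0,0.4,-0.24,0,70],[0,0,0,0.5,-0.2,0,70],[0,0,0,0,0,0,85],[0,0,0,0,0,0,85]]}' 40
python3 - <<'E'
from h import *
W1,a1,b1=pickle.load(open('b1.pkl','rb'))
W=read_camera('wrist');a,b,r=bar(W);print(a,b,r)
A,B=onz(W,a,.138),onz(W,b,.138);print(A,B,(A+B)/2,np.linalg.norm(A-B),np.degrees(np.arctan2(*(A-B)[1::-1])))
print(tri([W1,W],[a1,a]),tri([W1,W],[b1,b]))
go([.5436,.143,.145],-4.4)
E
```

```text
[282.  48.] [282. 120.] ((282.0, 84.0), (72.0, 10.0), 90.0)
[0.61411153 0.14204454 0.138     ] [0.57518085 0.14608241 0.138     ] [0.59464619 0.14406347 0.138     ] 0.039139520384170824 -5.921516660899062
t: 30.92
position: [0.5406, 0.1417, 0.1684]
eef_rot: [[0.997, -0.077, -0.001], [-0.077, -0.997, -0.0], [-0.001, 0.0, -1.0]]
force: [0.1, -0.2, -0.6]
finger_gap: 0.998
gripper_force: 0.0
[311.5  87. ] [311.5 289. ] ((311.5, 188.0), (202.0, 27.0), 90.0)
[0.61552619 0.13717787 0.138     ] [0.48628635 0.14747827 0.138     ] [0.55090627 0.14232807 0.138     ] 0.12964965568062037 -4.556831469844956
(array([0.61453794, 0.13954969, 0.14105612]), np.float64(4.09522826820006)) (array([0.58239916, 0.13462732, 0.29680785]), np.float64(25.59763976379452))
at [0.5405 0.1417 0.1685] yaw -4.42 tilt [-0.0004 -0.0001] t 30.98 units [ 0.12 -0.06  0.94] turnz -0.0
```

```bash
python3 -m handwheel '{"deltas":[[0,0,0,0.13,-0.05,0.4,85],[0,0,0,0,0,0.8,85],[0,0,0,0,0,0.8,85],[0,0,0,0,0,0.8,85],[0,0,0,0,0,0.6,85],[0,0,0,0,0,0.3,85],[0,0,0,0,0,0.16,85],[0,0,0,0,0,0,85],[0,0,0,0,0,0,85]]}' 40
python3 -m handwheel '{"deltas":[[0,0,0,0,0,0,50],[0,0,0,0,0,0,30],[0,0,0,0,0,0,24],[0,0,0,0,0,0,18],[0,0,0,0,0,0,10],[0,0,0,0,0,0,5],[0,0,0,0,0,0,0],[0,0,0,0,0,0,0]]}' 40
```

```text
t: 32.1
position: [0.5442, 0.1427, 0.0727]
eef_rot: [[0.997, -0.077, 0.001], [-0.077, -0.997, 0.0], [0.001, -0.0, -1.0]]
force: [-0.4, -0.0, -0.3]
finger_gap: 0.995
gripper_force: 0.0
t: 33.1
position: [0.544, 0.1429, 0.0724]
eef_rot: [[0.997, -0.077, 0.0], [-0.077, -0.997, 0.0], [0.0, -0.0, -1.0]]
force: [-1.3, 4.5, 4.6]
finger_gap: 0.208
gripper_force: 40.7
```

```bash
python3 -m handwheel '{"deltas":[[0,0,0,0,0,0,0],[0,0,0,0,0,0,0],[0,0,0,0,0,-0.1,0],[0,0,0,0,0,-0.15,0],[0,0,0,0,0,-0.15,0],[0,0,0,0,0,0,0],[0,0,0,0,0,0,0]]}' 100
python3 - <<'E'
from h import *
o=get_obs();print(o['wrist_torque'],o['force'])
S=read_camera('scene');W=read_camera('wrist')
cv2.imwrite('pics/l1.png',np.hstack([cv2.resize(W['image'],(480,300)),cv2.resize(S['image'][190:310,290:420],(320,300))]))
E
```

```text
t: 33.98
position: [0.5438, 0.1426, 0.082]
eef_rot: [[0.997, -0.077, -0.0], [-0.077, -0.997, -0.0], [-0.0, 0.0, -1.0]]
force: [-0.7, 0.1, -7.7]
finger_gap: 0.194
gripper_force: 97.7
[-0.00872544  0.04946053 -0.02471885] [-0.70133919  0.11364182 -7.69605587]
```

View pics/l1.png

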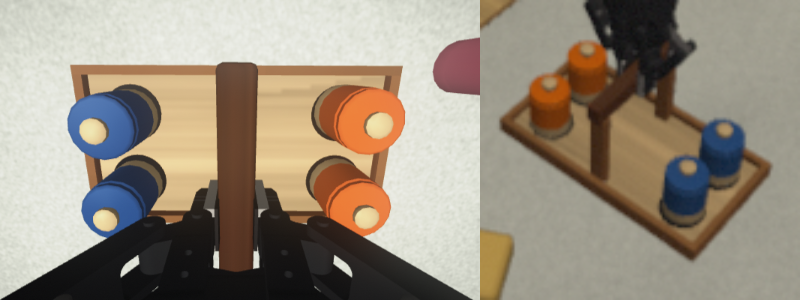

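The tote hangs level about 10 mm up with its full weight (7.7 N) on the gripper and all jars in place. Lifting on.

```bash
python3 -m handwheel '{"deltas":[[0,0,0,0,0,-0.15,0],[0,0,0,0,0,-0.3,0],[0,0,0,0,0,-0.4,0],[0,0,0,0,0,-0.45,0],[0,0,0,0,0,-0.45,0],[0,0,0,0,0,-0.45,0],[0,0,0,0,0,-0.45,0],[0,0,0,0,0,-0.4,0],[0,0,0,0,0,-0.3,0],[0,0,0,0,0,-0.2,0],[0,0,0,0,0,-0.1,0],[0,0,0,0,0,0,0]]}' 100
python3 -m handwheel '{"deltas":[[0,0,0,0,0,0,0],[0,0,0,0,0,0,0],[0,0,0,0,0,0,0],[0,0,0,0,0,0,0],[0,0,0,0,0,0,0],[0,0,0,0,0,0,0]]}' 100
python3 - <<'E'
from h import *
a,_=pickle.load(open('t3.pkl','rb'))
S=read_camera('scene');W=read_camera('wrist');L=cv2.imread('pics/l1.png')[:,:480]
print('wrist diff vs l1',np.abs(cv2.resize(W['image'],(480,300)).astype(int)-L)[60:240,70:400].mean())
cv2.imwrite('pics/l2.png',np.hstack([cv2.resize(W['image'],(480,300)),cv2.resize(S['image'][160:290,290:430],(320,300))]))
E
```

```text
t: 35.58
position: [0.5439, 0.1427, 0.1733]
eef_rot: [[0.997, -0.077, -0.0], [-0.077, -0.997, -0.0], [-0.0, 0.0, -1.0]]
force: [0.2, 1.0, -6.6]
finger_gap: 0.195
gripper_force: 97.7
t: 36.33
position: [0.5439, 0.1427, 0.1734]
eef_rot: [[0.997, -0.077, -0.0], [-0.077, -0.997, -0.0], [-0.0, 0.0, -1.0]]
force: [0.4, -0.3, -7.3]
finger_gap: 0.19
gripper_force: 97.7
wrist diff vs l1 0.9978507295173962
```

View pics/l2.png

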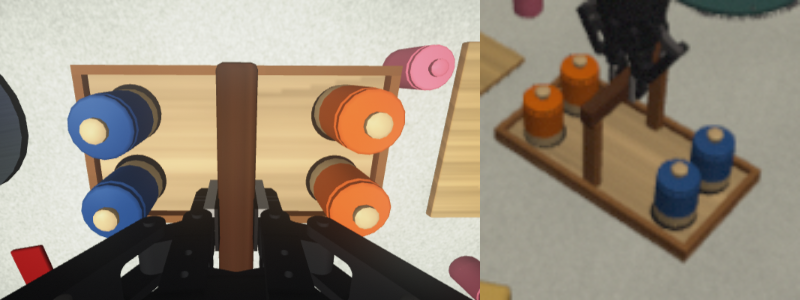

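The tote is 10 cm up, level and still, with the jars unmoved on their spots: blues at (95,130) and (105,218), ambers at (379,125) and (366,216).

```bash
python3 -c "
from workcell import *
print(finish_job())"
```

```text
the job is handed in; nothing more can be done
None
```

The job is handed in: the blue jar is on spot 1 and the amber jar on spot 2, both rows are complete, and the tote was held level and still about 10 cm up at 36 s (limit 66 s).

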